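# Dress the party table: candles in order of height

## Task

Line the four pillar candles up by height on the row of candle plates, one candle standing upright in the middle of each plate: the tallest on the plate nearest the blue vase, then each next shorter one, down to the shortest beside the white jug. Set each candle down gently rather than dropping or toppling it, leave the vase and jug where they stand, and let go of everything at the end.

Things in the scene. Friction and masses are not known exactly. Their poses are not given: they have to be found in the camera images.
- candle_red: brick-red pillar candle, loose, unlit: an upright cylinder 46 mm in diameter and 135 mm tall, 202 g nominal (hidden mass within 20 %), with a thin 11 mm wick on top; origin at the centre of its underside, z up along the candle. It starts standing on the table.
- candle_purple: purple pillar candle, loose, unlit: an upright cylinder 46 mm in diameter and 110 mm tall, 165 g nominal (hidden mass within 20 %), with a thin 11 mm wick on top; origin at the centre of its underside, z up along the candle. It starts standing on the table.
- candle_green: sage-green pillar candle, loose, unlit: an upright cylinder 46 mm in diameter and 85 mm tall, 127 g nominal (hidden mass within 20 %), with a thin 11 mm wick on top; origin at the centre of its underside, z up along the candle. It starts standing on the table.
- candle_yellow: mustard-yellow pillar candle, loose, unlit: an upright cylinder 46 mm in diameter and 60 mm tall, 90 g nominal (hidden mass within 20 %), with a thin 11 mm wick on top; origin at the centre of its underside, z up along the candle. It starts standing on the table.
- plate_a: one of four identical flat dark-metal candle plates: a rimless disc 72 mm across, 6 mm thick, fixed on a brown wooden board (120 x 620 x 12 mm) so that its top is 18 mm above the table; origin at the centre of its underside, 12 mm above the table. The four form a nearly straight row along the board, about 100 mm apart; the letters say nothing about the order in the row.
- plate_b: one of four identical flat dark-metal candle plates: a rimless disc 72 mm across, 6 mm thick, fixed on a brown wooden board (120 x 620 x 12 mm) so that its top is 18 mm above the table; origin at the centre of its underside, 12 mm above the table. The four form a nearly straight row along the board, about 100 mm apart; the letters say nothing about the order in the row.
- plate_c: one of four identical flat dark-metal candle plates: a rimless disc 72 mm across, 6 mm thick, fixed on a brown wooden board (120 x 620 x 12 mm) so that its top is 18 mm above the table; origin at the centre of its underside, 12 mm above the table. The four form a nearly straight row along the board, about 100 mm apart; the letters say nothing about the order in the row.
- plate_d: one of four identical flat dark-metal candle plates: a rimless disc 72 mm across, 6 mm thick, fixed on a brown wooden board (120 x 620 x 12 mm) so that its top is 18 mm above the table; origin at the centre of its underside, 12 mm above the table. The four form a nearly straight row along the board, about 100 mm apart; the letters say nothing about the order in the row.
- vase: blue round ceramic vase, loose, 62 mm in diameter, 100 mm tall, standing on one end of the board in line with the plates, about 110 mm from the nearest plate's centre; origin at the centre of its underside. Either end of the row may be the vase's end.
- jug: white ceramic jug with a small handle, loose, 62 mm in diameter (50 mm from its axis to the outside of the handle), 100 mm tall, standing on the other end of the board, about 110 mm from the nearest plate's centre; origin at the centre of its underside.

How it is judged:
At the end, for the whole second after the job is handed in: Each candle stands upright (0.08 rad), at rest, released, on its own plate, axis within 13 mm of the plate's centre; from the vase on: red 135 mm, purple 110, green 85, yellow 60; vase and jug upright and within 20 mm of where they were (((horizontal distance between candle_red and plate_a below 0.013 m and horizontal distance between plate_a and vase below 0.16 m) or (horizontal distance between candle_red and plate_b below 0.013 m and horizontal distance between plate_b and vase below 0.16 m) or (horizontal distance between candle_red and plate_c below 0.013 m and horizontal distance between plate_c and vase below 0.16 m) or (horizontal distance between candle_red and plate_d below 0.013 m and horizontal distance between plate_d and vase below 0.16 m)) and angle between each of candle_red, candle_purple, candle_green, candle_yellow, vase, jug's own z axis and vertical below 0.08 rad and height (world z) of candle_red between 0.014 and 0.022 m and linear speed of each of candle_red, candle_purple, candle_green, candle_yellow below 0.02 m/s and contact force between the fingers and candle_red below 0.1 N and ((horizontal distance between candle_purple and plate_a below 0.013 m and horizontal distance between plate_a and vase between 0.16 and 0.26 m) or (horizontal distance between candle_purple and plate_b below 0.013 m and horizontal distance between plate_b and vase between 0.16 and 0.26 m) or (horizontal distance between candle_purple and plate_c below 0.013 m and horizontal distance between plate_c and vase between 0.16 and 0.26 m) or (horizontal distance between candle_purple and plate_d below 0.013 m and horizontal distance between plate_d and vase between 0.16 and 0.26 m)) and height (world z) of candle_purple between 0.014 and 0.022 m and contact force between the fingers and candle_purple below 0.1 N and ((horizontal distance between candle_green and plate_a below 0.013 m and horizontal distance between plate_a and vase between 0.26 and 0.36 m) or (horizontal distance between candle_green and plate_b below 0.013 m and horizontal distance between plate_b and vase between 0.26 and 0.36 m) or (horizontal distance between candle_green and plate_c below 0.013 m and horizontal distance between plate_c and vase between 0.26 and 0.36 m) or (horizontal distance between candle_green and plate_d below 0.013 m and horizontal distance between plate_d and vase between 0.26 and 0.36 m)) and height (world z) of candle_green between 0.014 and 0.022 m and contact force between the fingers and candle_green below 0.1 N and ((horizontal distance between candle_yellow and plate_a below 0.013 m and horizontal distance between plate_a and vase above 0.36 m) or (horizontal distance between candle_yellow and plate_b below 0.013 m and horizontal distance between plate_b and vase above 0.36 m) or (horizontal distance between candle_yellow and plate_c below 0.013 m and horizontal distance between plate_c and vase above 0.36 m) or (horizontal distance between candle_yellow and plate_d below 0.013 m and horizontal distance between plate_d and vase above 0.36 m)) and height (world z) of candle_yellow between 0.014 and 0.022 m and contact force between the fingers and candle_yellow below 0.1 N and distance of each of vase, jug from where it was at the start of the episode below 0.02 m); the robot touches nothing.
It fails at once if the vase or the jug is knocked over or pushed more than 20 mm from its place (distance of any of vase, jug from where it was at the start of the episode above 0.02 m or angle between any of vase, jug's own z axis and vertical above 0.4 rad).
It fails at once if a candle is dropped or toppled (it moves faster than 0.5 m/s while the fingers do not hold it, as after a fall of more than about 13 mm) ((linear speed of candle_red above 0.5 m/s and contact force between the fingers and candle_red below 0.05 N) or (linear speed of candle_purple above 0.5 m/s and contact force between the fingers and candle_purple below 0.05 N) or (linear speed of candle_green above 0.5 m/s and contact force between the fingers and candle_green below 0.05 N) or (linear speed of candle_yellow above 0.5 m/s and contact force between the fingers and candle_yellow below 0.05 N)).
It also fails if it takes over 115 s, if anything falls off the work surface, if the arm or the gripper's body presses on something with over 40 N, if the wrist force passes 120 N, or if a joint passes its speed limit or range.

## Robot

A 7-joint arm with a two-finger parallel gripper is mounted at the origin on the work surface. World frame = base frame: x ahead of the robot, y to its left, z up, the work surface at z = 0. Lengths are in m, angles in rad, forces in N, time in s.
With the tool pointing down it reaches from about 0.425 to 0.975 m from the base axis. Payload 16.7 kg.
Tool frame: the origin (TCP) lies at the very end of the fingers, on their centre line; the grasp point (between the pads) lies 19 mm behind it (manip.tcp_to_grasp is the distance from the TCP to the grasp point, in m); z points along the fingers, y is the line along which they close (so a half turn about z gives the same grasp; the last joint's range is limited). The gripper opens to 85 mm and grips with 20 to 120 N. Pads are 22 mm wide; open, the fingers measure 114 mm over their backs; the gripper's body (76 mm by 85 mm) begins 54 mm behind the grasp point. The pads swing forward as they close: fully open they stand 13 mm farther back than shut.
Start: joints at [0.999, 0.426, 0.074, 1.606, -0.034, 1.111, -0.067], TCP at [0.277, -0.616, 0.231] pointing down, gripper open.
Joint ranges: [-2.85, 2.85], [-0.5, 2.14], [-1.23, 1.37], [0.21, 2.46], [-1.02, 4.16], [0.16, 2.05], [-2.73, 2.73]. Speed limits (rad/s): [1.89, 1.89, 2.39, 2.39, 3.01, 3.01, 3.01].

## Interface

Orientations are given as a unit quaternion [w, x, y, z].
In Python, from rig import manip gives the robot as it stands.
- The arm moves only by the tool nudge_tcp, called after "Emit:" as name(argument=value, ...), one argument or row to a line, values as JSON. Schema: {"type":"object","properties":{"steps":{"type":"object","properties":{"ax":{"type":"array","items":{"type":"number"},"minItems":1,"maxItems":10},"ay":{"type":"array","items":{"type":"number"},"minItems":1,"maxItems":10},"az":{"type":"array","items":{"type":"number"},"minItems":1,"maxItems":10},"tx":{"type":"array","items":{"type":"number"},"minItems":1,"maxItems":10},"ty":{"type":"array","items":{"type":"number"},"minItems":1,"maxItems":10},"tz":{"type":"array","items":{"type":"number"},"minItems":1,"maxItems":10},"finger_gap":{"type":"array","items":{"type":"number"},"minItems":1,"maxItems":10}},"additionalProperties":false,"required":["ax","ay","az","tx","ty","tz","finger_gap"]},"grip_force":{"type":"number"},"only":{"type":"string"},"quiet":{"type":"boolean"},"lines":{"type":"string"}},"required":["steps"],"additionalProperties":false}. steps is an object with one list for each field, all of the same length, 1 to 10, a row being the entries at one place: ax, ay, az (a rotation vector in fractions of the full range, 1 being 4 rad), tx, ty, tz (the shift in shares of 0.4 m (1.0 is 0.4 m)), finger_gap (the finger opening in m); each row shifts and turns the commanded pose from where the row before left it, along the tool's axes as they then stand; what a row does not reach is not made up. A row lasts 1/12 s, in which the tool goes at most 0.0417 m and 0.125 rad, less where a joint would pass 70% of its speed; a pose out of reach is approached as far as the arm can. The fingers move at their own pace and stop on an object; grip_force is the grip in N (left out, the last holds). Time passes only in rows, so rows that do not move let the fingers close. The tool returns the time, the measured TCP pose, the force, the opening and the grip force at its end. only (a regular expression) keeps the lines of the reply that match it, lines (a string "A,B") keeps lines A to B, and quiet returns only ok. Input that does not fit is refused with a message, and nothing moves.
- manip.sense(): the state, without advancing time (a new reading comes with each control period).
- manip.camera(name): name is "side" or "top" or "wrist"; returns a dict with "pixels" (400x640x3 uint8, red, green, blue), "K" (3x3 intrinsics, pixels), "dist" ([k1, k2, p1, p2, k3] as OpenCV has them; the pictures are not rectified), "xyz" and "attitude" of the camera in the world; the wrist camera has in their place "T_tool_cam" (4x4, takes a point from camera to tool coordinates, whose origin is the TCP and whose axes are the flange's). Camera axes: x right, y down, z forward; pixel columns grow to the right and rows downward; lengths in m; the calibration is good to about 2 mm. A picture is of the moment at which its call begins: read the wrist's pose just before it. There is no depth.
- manip.hand_in(): hands the job in; it is judged then, once.
The state is a dict: "time_s": time; "q": joint angles; "dq": joint speeds; "joint_efforts": joint torques, N m; "tool_pos": TCP position; "tcp_rot": TCP orientation; "wrist_force": force on the tool from outside, world axes, zero at the start; "ft_torque": the same for the moment, N m; "opening": finger opening in m; "grasp_force": force on a finger pad.
Only numpy, scipy, OpenCV 4.12 (cv2) and the standard library are available. Lean on these libraries where they do the work, as an engineer would, in place of code of your own. Each camera call takes 0.05 s, during which the arm holds its last target. There are 200 camera calls.

## Working session

There is one attempt and no reset: what is moved stays moved. The work goes in short steps, Python scripts to look and compute and a tool call to move; the robot and the scene stay as the last step left them, time stands still between calls to the robot, and variables do not carry over. Pictures are saved under pics/ and viewed, at most 14 in all, crops included, and the job is handed in when it is done.

```bash
ls; mkdir -p pics; python3 - <<'E'
from rig import manip
import cv2,numpy as np
for n in ["side","top","wrist"]:
    c=manip.camera(n); cv2.imwrite(f"pics/{n}0.png",c["pixels"][:,:,::-1]); np.save(f"pics/{n}0.npy",c["pixels"])
    print(n,{k:np.round(v,4).tolist() if not isinstance(v,str) else v for k,v in c.items() if k!="pixels"})
print(manip.sense(), manip.tcp_to_grasp)
E
```

```text
pics
rig.py
side {'K': [[426.1786, 0.0, 315.3231], [0.0, 426.1786, 197.6911], [0.0, 0.0, 1.0]], 'dist': [0.0359, 0.0, 0.0, 0.0, 0.0], 'xyz': [0.5028, -0.6732, 0.5826], 'attitude': [-0.4344, 0.9003, -0.0256, 0.0107]}
top {'K': [[411.8932, 0.0, 316.5292], [0.0, 411.8932, 201.3995], [0.0, 0.0, 1.0]], 'dist': [-0.1026, 0.0, 0.0, 0.0, 0.0], 'xyz': [0.4593, 0.0278, 0.9282], 'attitude': [-0.0218, 0.7125, -0.6998, 0.046]}
wrist {'K': [[299.4709, 0.0, 315.1176], [0.0, 299.4709, 193.2978], [0.0, 0.0, 1.0]], 'dist': [-0.0458, 0.0, 0.0, 0.0, 0.0], 'T_tool_cam': [[0.0005, -0.9611, -0.2761, 0.0711], [1.0, 0.0005, 0.0003, -0.0011], [-0.0001, -0.2761, 0.9611, -0.143], [0.0, 0.0, 0.0, 1.0]]}
{'time_s': 0.15, 'q': array([ 0.99852321,  0.42658783,  0.07385777,  1.60643545, -0.03410401,
        1.11076342, -0.06710698]), 'dq': array([ 4.04815200e-04, -2.78059853e-03, -3.06059001e-04, -1.07635209e-03,
       -3.45371777e-05, -2.90655812e-05, -3.16087921e-04]), 'joint_efforts': array([ 4.82029718e-03, -9.50305510e+01,  3.76413614e+00, -4.63763487e+01,
        1.95772917e-02,  7.74389802e-03,  1.47720757e-04]), 'tool_pos': array([ 0.27680812, -0.61531091,  0.23078268]), 'tcp_rot': array([-4.50333678e-04,  9.77745174e-01,  2.09795511e-01, -1.25486649e-04]), 'wrist_force': array([-1.73283733,  0.07516218,  1.08195619]), 'ft_torque': array([-0.01365388,  0.02858325, -0.04108404]), 'grasp_force': 0.0, 'opening': 0.0855169484730627} 0.0187
```

View pics/top0.png

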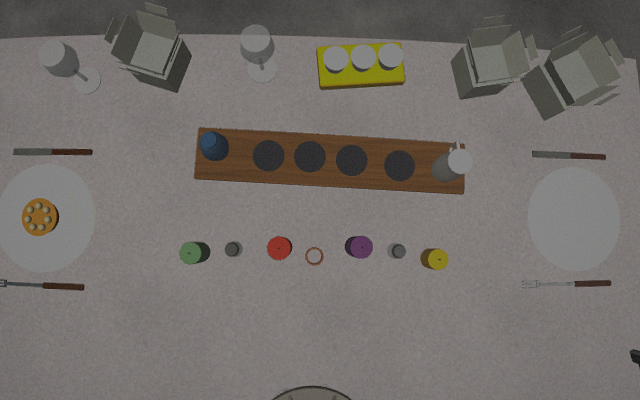

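View pics/side0.png

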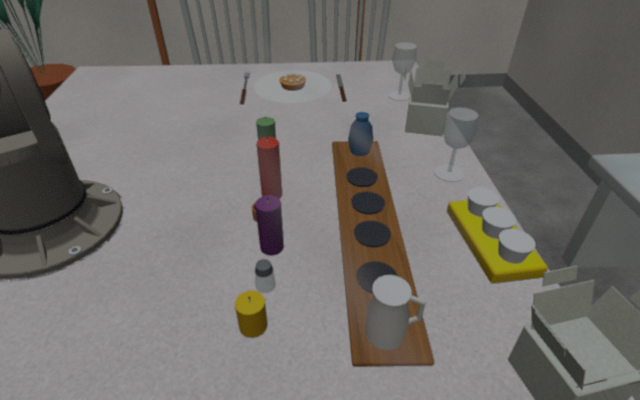

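The top view shows the vase at (214,146), plates at about (268,155), (310,156), (351,160) and (399,165), and the jug at (455,162). The candles are green (190,253), red (279,248), purple (361,247) and yellow (437,259). There are shakers at (233,249) and (398,251) and a ring at (314,256). In the side view the order is the same, with the vase at the far end.

```bash
python3 - <<'E'
import cv2,numpy as np
t=cv2.imread("pics/top0.png");s=cv2.imread("pics/side0.png")
a=[cv2.resize(t[y-20:y+20,x-20:x+20],(200,200),interpolation=0) for x,y in[(192,253),(280,248),(360,247),(436,259)]]
b=[cv2.resize(s[y-20:y+20,x-20:x+20],(200,200),interpolation=0) for x,y in[(266,130),(269,150),(269,208),(251,303)]]
m=np.vstack([np.hstack(a),np.hstack(b)])
cv2.imwrite("pics/m1.png",np.clip(m*1.6,0,255).astype(np.uint8))
h=lambda im,x,y:cv2.cvtColor(im,cv2.COLOR_BGR2HSV)[y,x].tolist()
print([h(t,*p) for p in[(190,253),(202,253),(279,248),(361,247),(355,247),(437,259),(268,160),(310,160),(330,160)]])
print([h(s,*p) for p in[(266,123),(266,130),(269,143),(269,170),(269,204),(269,230),(251,300),(251,320),(362,178),(374,234),(352,210)]])
E
```

```text
[[50, 70, 91], [47, 60, 38], [3, 174, 104], [155, 44, 69], [146, 95, 91], [27, 175, 128], [90, 6, 46], [105, 19, 53], [13, 134, 99]]
[[57, 81, 114], [56, 64, 64], [3, 171, 136], [2, 99, 85], [147, 103, 94], [147, 104, 49], [25, 192, 146], [22, 217, 88], [115, 32, 48], [109, 44, 46], [15, 156, 103]]
```

View pics/m1.png

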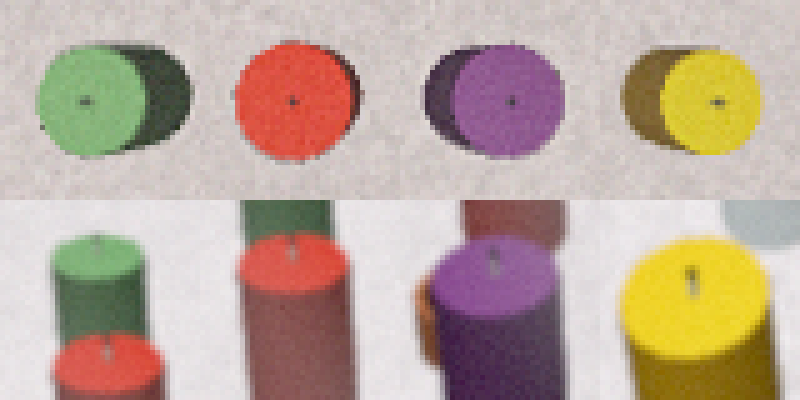

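The crops show bright top faces, clearly separate from the dark sides, in both views. I'll fit ellipses to the top faces and the plates, then triangulate.

```bash
cat > vis.py <<'E'
import cv2,numpy as np
from scipy.spatial.transform import Rotation as R
def rot(q): return R.from_quat(np.roll(q,-1)).as_matrix()
def ray(c,uv):
    p=cv2.undistortPoints(np.array([[uv]],float),c["K"],c["dist"])[0,0]
    d=rot(c["attitude"])@np.array([p[0],p[1],1]); return c["xyz"],d/np.linalg.norm(d)
def plane(c,uv,z):
    o,d=ray(c,uv); return o+d*(z-o[2])/d[2]
def tri(c1,u1,c2,u2):
    o1,d1=ray(c1,u1);o2,d2=ray(c2,u2)
    s=np.linalg.lstsq(np.c_[d1,-d2],o2-o1,rcond=None)[0]
    a,b=o1+s[0]*d1,o2+s[1]*d2; return (a+b)/2,np.linalg.norm(a-b)
RNG={"red":([0,130,85],[9,255,255]),"purple":([135,40,66],[165,255,255]),"green":([42,45,70],[70,255,255]),"yellow":([20,120,100],[34,255,255])}
def blobs(img,lo,hi,amin=60):
    m=cv2.inRange(cv2.cvtColor(cv2.GaussianBlur(img,(3,3),0),cv2.COLOR_RGB2HSV),np.array(lo),np.array(hi))
    cs,_=cv2.findContours(m,cv2.RETR_EXTERNAL,cv2.CHAIN_APPROX_NONE)
    return [cv2.fitEllipse(cv2.convexHull(c))+(cv2.contourArea(c),) for c in sorted(cs,key=cv2.contourArea,reverse=True) if cv2.contourArea(c)>amin]
E
python3 - <<'E'
from vis import *
from rig import manip
import pickle
t=manip.camera("top");s=manip.camera("side")
np.set_printoptions(precision=4,suppress=True)
for n,(lo,hi) in RNG.items():
    a=blobs(t["pixels"],lo,hi);b=blobs(s["pixels"],lo,hi)
    f=lambda e:[[np.round(x[0],1).tolist(),np.round(x[1],1).tolist()] for x in e[:2]]
    print(n,f(a),f(b)); P,g=tri(t,a[0][0],s,b[0][0]); print(P,g,np.hypot(*P[:2]))
lo,hi=[0,0,20],[180,70,70]
for c in(t,s):
    for e in blobs(c["pixels"],lo,hi):
        if 90<e[0][0]<520 and e[3]<2500: print("dark",np.round(e[0],1),np.round(e[1],1),e[3],plane(c,e[0],.018))
for e in blobs(t["pixels"],[98,100,20],[118,255,255]): print("vase t",e)
for e in blobs(s["pixels"],[98,90,20],[118,255,255]): print("vase s",e)
E
```

```text
red [[[278.7, 247.7], [22.4, 22.9]]] [[[267.5, 142.8], [12.7, 20.6]]]
[0.4459 0.0722 0.1348] 0.0008384804438080293 0.4517097185091404
purple [[[361.0, 246.8], [22.5, 22.8]]] [[[267.7, 203.1], [16.6, 25.8]]]
[ 0.4498 -0.0896  0.1096] 0.0006910106564852064 0.4586390199073775
green [[[190.1, 252.9], [21.6, 21.9]]] [[[264.8, 121.8], [9.4, 17.4]]]
[0.4304 0.2556 0.0837] 2.7951933683782553e-06 0.5006024948237758
yellow [[[357.4, 67.3], [59.8, 93.7]], [[437.5, 259.1], [19.9, 20.9]]] [[[501.8, 246.8], [45.8, 134.3]], [[249.4, 302.9], [24.2, 30.0]]]
[ 0.8874 -0.0995 -0.0154] 0.01792167512142379 0.8929493044994339
dark [213.5   2.5] [ 46.7 113. ] 1413.0 [1.0196 0.2512 0.018 ]
dark [146.9  46.7] [ 60.  112.2] 753.5 [0.905  0.4023 0.018 ]
dark [268.  155.3] [30.5 31. ] 711.0 [0.649  0.1077 0.018 ]
dark [309.4 156.2] [30.4 31. ] 708.0 [0.6488 0.0148 0.018 ]
dark [351.2 159.9] [30.1 30.9] 702.5 [ 0.6426 -0.0794  0.018 ]
dark [126.8  40.1] [22.3 52.9] 688.5 [0.922  0.4531 0.018 ]
dark [399.  165.4] [29.6 30.6] 681.0 [ 0.633  -0.1886  0.018 ]
dark [482.9  90.9] [10.1 43.5] 248.0 [ 0.8188 -0.3941  0.018 ]
dark [199.9 251.6] [18.8 19.1] 129.0 [0.4314 0.2516 0.018 ]
dark [113.   28.2] [ 7.3 30.6] 120.0 [0.9534 0.4906 0.018 ]
dark [371.8 233.3] [25.3 36.2] 685.0 [ 0.6429 -0.0805  0.018 ]
dark [377.1 277.4] [31.  40.2] 530.0 [ 0.6343 -0.1902  0.018 ]
dark [367.6 202.3] [21.3 32.8] 520.5 [0.6492 0.0138 0.018 ]
dark [361.6 176.5] [18.1 30. ] 400.0 [0.6495 0.1069 0.018 ]
dark [266.  130.6] [16. 35.] 108.5 [0.4259 0.3289 0.018 ]
dark [263.9 270.5] [11.3 16.9] 91.0 [ 0.4393 -0.1633  0.018 ]
dark [277.4 229.9] [ 9.4 49.4] 81.0 [ 0.4613 -0.0601  0.018 ]
vase t ((208.33578491210938, 141.576416015625), (15.478978157043457, 23.05702781677246), 26.270038604736328, 208.5)
vase s ((363.77777099609375, 121.38681030273438), (13.622314453125, 22.088294982910156), 153.20236206054688, 166.0)
```

Heights come out at 0.135, 0.110 and 0.084 m, as they should. The plates agree between the two views to about 1 mm. Next I'll get yellow and the vase and jug, and turn the gripper so it closes across the row.

Careful with the scale: shifts go in shares of 0.4 m and turns go in shares of 4 rad. That gives: -0.004 m / 0.4 = -0.01, -0.115 rad / 4 = -0.0288.

Emit:
nudge_tcp(
  steps={"ax": [0,0,0,0,0,0,0,0,0,0],"ay": [0,0,0,0,0,0,0,0,0,0],"az": [-0.0288,-0.0288,-0.0288,-0.0288,-0.0288,-0.0288,-0.0288,-0.0288,-0.0288,-0.0288],"tx": [0,0,0,0,0,0,0,0,0,0],"ty": [0,0,0,0,0,0,0,0,0,0],"tz": [-0.01,-0.01,-0.01,-0.01,-0.01,-0.01,-0.01,-0.01,-0.01,-0.01],"finger_gap": [0.085,0.085,0.085,0.085,0.085,0.085,0.085,0.085,0.085,0.085]},
  grip_force=40,
)

```text
time_s: 1.08
tool_pos: [0.2769, -0.6155, 0.2714]
tcp_rot: [-0.0, 0.704, 0.71, 0.0]
wrist_force: [-0.4, 0.4, 0.1]
opening: 0.085
grasp_force: 0.0
```

```bash
cat >> vis.py <<'E'
PL=[(.6493,.1073),(.649,.0143),(.6428,-.080),(.6336,-.1894)]
def togo(x,y,z):
    "tool-axis shift to world TCP target, and the turn to closing along x"
    from rig import manip
    s=manip.sense();T=rot(s["tcp_rot"])
    G=np.array([[0,1,0],[1,0,0],[0,0,-1]],float)
    print("pos",s["tool_pos"].round(4),"rotvec",R.from_matrix(T.T@G).as_rotvec().round(3),"shift",(T.T@(np.array([x,y,z])-s["tool_pos"])).round(4),"open",round(s["opening"],4),"grip",round(s["grasp_force"],1),"F",s["wrist_force"].round(1))
E
python3 - <<'E'
from vis import *
from rig import manip
import cv2
t={"x":1}
t=manip.camera("top");s=manip.camera("side")
P,g=tri(t,(437.5,259.1),s,(249.4,302.9));print(P,g)
print("vase/jug approx",plane(t,(208,141),.105),plane(t,(460,161),.112))
togo(P[0],P[1],.2)
print(manip.sense()["q"].round(2))
E
```

```text
[ 0.4244314  -0.26260627  0.05777838] 0.00015268173485244604
vase/jug approx [0.65812267 0.22342765 0.105     ] [ 0.62776263 -0.29468695  0.112     ]
pos [ 0.2769 -0.6158  0.2718] rotvec [0.001 0.001 0.004] shift [0.3526 0.149  0.0717] open 0.0849 grip 0.0 F [-0.1  0.  -0.3]
[ 1.16  0.4  -0.15  1.55  0.06  1.19  1.01]
```

To row units: 0.036 m / 0.4 = 0.09, 0.029 m / 0.4 = 0.0725, 0.004 rad / 4 = 0.001.

Emit:
nudge_tcp(
  steps={"ax": [0,0,0,0,0,0,0,0,0,0],"ay": [0,0,0,0,0,0,0,0,0,0],"az": [0,0,0,0,0,0,0,0,0,0.001],"tx": [0.09,0.09,0.09,0.09,0.09,0.09,0.09,0.09,0.09,0.0725],"ty": [0.0375,0.0375,0.0375,0.0375,0.0375,0.0375,0.0375,0.0375,0.0375,0.035],"tz": [0.0175,0.0175,0.0175,0.0175,0.0175,0.0175,0.0175,0.0175,0.0175,0.0175],"finger_gap": [0.085,0.085,0.085,0.085,0.085,0.085,0.085,0.085,0.085,0.085]},
)

```text
time_s: 2.02
tool_pos: [0.4257, -0.2595, 0.201]
tcp_rot: [0.0, 0.709, 0.705, 0.0]
wrist_force: [0.8, -0.2, 0.7]
opening: 0.0849
grasp_force: 0.0
```

Emit:
nudge_tcp(
  steps={"ax": [0,0],"ay": [0,0],"az": [0,0],"tx": [0,0],"ty": [0,0],"tz": [0,0],"finger_gap": [0.085,0.085]},
)

```text
time_s: 2.18
tool_pos: [0.4258, -0.2604, 0.201]
tcp_rot: [-0.0, 0.708, 0.706, 0.0]
wrist_force: [-0.9, -1.2, -0.8]
opening: 0.0846
grasp_force: 0.0
```

```bash
python3 -c "
from vis import *;togo(.4247,-.2626,.018)"
```

```text
pos [ 0.4258 -0.2604  0.201 ] rotvec [-0.    -0.001 -0.003] shift [-0.0023 -0.001   0.183 ] open 0.0846 grip 0.0 F [-0.9 -1.2 -0.8]
```

To row units: 0.03 m / 0.4 = 0.075, 0.02 m / 0.4 = 0.05.

Emit:
nudge_tcp(
  steps={"ax": [0,0,0,0,0,0,0,0,0],"ay": [0,0,0,0,0,0,0,0,0],"az": [0,0,0,0,0,0,0,0,0],"tx": [-0.005,0,0,0,0,0,0,0,0],"ty": [-0.0025,0,0,0,0,0,0,0,0],"tz": [0.075,0.075,0.075,0.075,0.075,0.05,0.03,0.0025,0],"finger_gap": [0.085,0.085,0.085,0.085,0.085,0.085,0.085,0.085,0.085]},
)

```text
time_s: 2.93
tool_pos: [0.4236, -0.2648, 0.0179]
tcp_rot: [-0.001, 0.709, 0.705, -0.0]
wrist_force: [0.1, -0.0, 0.0]
opening: 0.0845
grasp_force: 0.0
```

Emit:
nudge_tcp(
  steps={"ax": [0,0,0,0,0,0,0,0,0],"ay": [0,0,0,0,0,0,0,0,0],"az": [0,0,0,0,0,0,0,0,0],"tx": [0,0,0,0,0,0,0,0,0],"ty": [0,0,0,0,0,0,0,0,0],"tz": [0,0,0,0,0,0,0,0,0],"finger_gap": [0.065,0.06,0.055,0.05,0.045,0.04,0.04,0.04,0.04]},
  grip_force=40,
)

```text
time_s: 3.68
tool_pos: [0.4246, -0.2646, 0.0191]
tcp_rot: [0.001, 0.708, 0.706, 0.0]
wrist_force: [-2.2, 0.6, 12.4]
opening: 0.0453
grasp_force: 39.1
```

```bash
python3 -c "
from vis import *;togo(*PL[3],.15)"
```

```text
pos [ 0.4246 -0.2646  0.0191] rotvec [ 0.001  0.001 -0.002] shift [ 0.0756  0.209  -0.1307] open 0.0453 grip 39.1 F [-2.2  0.6 12.4]
```

Gripped (opening 45 mm). Lift, and carry to plate 4.

To row units: 0.035 m / 0.4 = 0.0875, 0.03 m / 0.4 = 0.075.

Emit:
nudge_tcp(
  steps={"ax": [0,0,0,0,0,0,0,0,0,0],"ay": [0,0,0,0,0,0,0,0,0,0],"az": [0,0,0,0,0,0,0,0,0,0],"tx": [0,0,0,0.03,0.03,0.03,0.03,0.03,0.025,0.01],"ty": [0,0,0,0.075,0.0875,0.0875,0.0875,0.0875,0.0625,0.03],"tz": [-0.025,-0.05,-0.0625,-0.025,0,0,0,0,0,0],"finger_gap": [0.04,0.04,0.04,0.04,0.04,0.04,0.04,0.04,0.04,0.04]},
)

```text
time_s: 4.52
tool_pos: [0.6347, -0.1878, 0.0841]
tcp_rot: [0.0, 0.707, 0.707, 0.001]
wrist_force: [-1.6, -0.3, -0.2]
opening: 0.0448
grasp_force: 41.2
```

Emit:
nudge_tcp(
  steps={"ax": [0,0],"ay": [0,0],"az": [0,0],"tx": [0,0],"ty": [0,0],"tz": [0,0],"finger_gap": [0.04,0.04]},
)

```text
time_s: 4.68
tool_pos: [0.6314, -0.1901, 0.0835]
tcp_rot: [-0.0, 0.707, 0.707, 0.0]
wrist_force: [-1.2, -0.6, -1.9]
opening: 0.0456
grasp_force: 41.2
```

```bash
python3 - <<'E'
from vis import *
from rig import manip
togo(*PL[3],.037)
t=manip.camera("top");s=manip.camera("side")
cv2.imwrite("pics/t1.png",t["pixels"][:,:,::-1]);cv2.imwrite("pics/s1.png",s["pixels"][:,:,::-1])
cv2.imwrite("pics/ts1.png",np.hstack([t["pixels"][100:300,250:550],s["pixels"][150:350,200:500]])[:,:,::-1])
E
```

```text
pos [ 0.6314 -0.1901  0.0835] rotvec [-0.    -0.    -0.001] shift [0.0007 0.0022 0.0465] open 0.0456 grip 41.2 F [-1.2 -0.6 -1.9]
```

View pics/ts1.png

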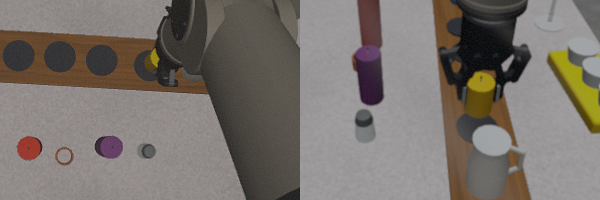

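The picture shows yellow upright between the fingers over plate 4 (side crop about (480,95)), clear of the jug. Lowering it, with the last millimetres slow.

To row units: 0.015 m / 0.4 = 0.0375, 0.002 m / 0.4 = 0.005.

Emit:
nudge_tcp(
  steps={"ax": [0,0,0,0,0,0],"ay": [0,0,0,0,0,0],"az": [0,0,0,0,0,0],"tx": [-0.0025,0,0,0,0,0],"ty": [0.005,0,0,0,0,0],"tz": [0.0375,0.0375,0.0225,0.01,0,0],"finger_gap": [0.04,0.04,0.04,0.04,0.04,0.04]},
)

```text
time_s: 5.28
tool_pos: [0.6332, -0.1916, 0.04]
tcp_rot: [-0.0, 0.708, 0.706, -0.0]
wrist_force: [-0.0, 0.1, 0.0]
opening: 0.0454
grasp_force: 41.2
```

Emit:
nudge_tcp(
  steps={"ax": [0,0,0,0],"ay": [0,0,0,0],"az": [0,0,0,0],"tx": [0,0,0,0],"ty": [0,0,0,0],"tz": [0.005,0.0025,0,0],"finger_gap": [0.04,0.04,0.04,0.04]},
)

```text
time_s: 5.62
tool_pos: [0.6335, -0.1917, 0.0376]
tcp_rot: [0.0, 0.708, 0.706, 0.0]
wrist_force: [-0.4, 0.2, 0.0]
opening: 0.0456
grasp_force: 41.2
```

```bash
python3 -c "
from vis import *;togo(.6336,-.1914,.0371)"
```

```text
pos [ 0.6335 -0.1917  0.0376] rotvec [ 0.     0.    -0.002] shift [0.0003 0.0001 0.0005] open 0.0456 grip 41.2 F [-0.4  0.2  0. ]
```

To row units: 0.001 m / 0.4 = 0.0025.

Emit:
nudge_tcp(
  steps={"ax": [0,0,0],"ay": [0,0,0],"az": [0,0,0],"tx": [0,0,0],"ty": [0,0,0],"tz": [0.0025,0,0],"finger_gap": [0.04,0.04,0.04]},
)

```text
time_s: 5.87
tool_pos: [0.6336, -0.1917, 0.0372]
tcp_rot: [0.0, 0.708, 0.706, 0.0]
wrist_force: [-4.0, 0.8, 9.5]
opening: 0.0449
grasp_force: 42.0
```

Emit:
nudge_tcp(
  steps={"ax": [0,0,0],"ay": [0,0,0],"az": [0,0,0],"tx": [0,0,0],"ty": [0,0,0],"tz": [0.0013,0,0],"finger_gap": [0.04,0.04,0.04]},
)

```text
time_s: 6.12
tool_pos: [0.6336, -0.1917, 0.0372]
tcp_rot: [0.0, 0.708, 0.706, 0.0]
wrist_force: [-6.8, 1.6, 15.8]
opening: 0.045
grasp_force: 42.8
```

Contact. Release slowly, then rise and measure.

To row units: -0.02 m / 0.4 = -0.05, -0.01 m / 0.4 = -0.025.

Emit:
nudge_tcp(
  steps={"ax": [0,0,0,0,0,0,0,0,0],"ay": [0,0,0,0,0,0,0,0,0],"az": [0,0,0,0,0,0,0,0,0],"tx": [0,0,0,0,0,0,0,0,0],"ty": [0,0,0,0,0,0,0,0,0],"tz": [0,0,0,0,0,0,0,-0.025,-0.05],"finger_gap": [0.048,0.052,0.06,0.07,0.08,0.085,0.085,0.085,0.085]},
)

```text
time_s: 6.87
tool_pos: [0.632, -0.1913, 0.0645]
tcp_rot: [-0.002, 0.708, 0.706, -0.001]
wrist_force: [-0.8, -0.1, 1.0]
opening: 0.0851
grasp_force: 0.0
```

Emit:
nudge_tcp(
  steps={"ax": [0,0,0,0,0,0,0,0,0],"ay": [0,0,0,0,0,0,0,0,0],"az": [0,0,0,0,0,0,0,0,0],"tx": [0,0,0,0,0,0,0,0,0.025],"ty": [0,0,0,0,-0.0875,-0.0875,-0.0875,-0.0875,-0.075],"tz": [-0.075,-0.075,-0.075,-0.05,0,0,0,0,0],"finger_gap": [0.085,0.085,0.085,0.085,0.085,0.085,0.085,0.085,0.085]},
)

```text
time_s: 7.62
tool_pos: [0.461, -0.1826, 0.1763]
tcp_rot: [0.0, 0.709, 0.706, -0.0]
wrist_force: [0.8, 0.5, 0.4]
opening: 0.0846
grasp_force: 0.0
```

```bash
cat >> vis.py <<'E'
def where(n,h):
    "candle top from both views (blob nearest the table scene), and top view onto height h"
    from rig import manip
    t=manip.camera("top");s=manip.camera("side");lo,hi=RNG[n]
    ok=lambda e,w:10<max(e[1])<w
    a=[e for e in blobs(t["pixels"],lo,hi,30) if ok(e,30)];b=[e for e in blobs(s["pixels"],lo,hi,30) if ok(e,40)]
    if a: print(n,"top plane",plane(t,a[0][0],h).round(4),np.round(a[0][1],1))
    if b: print(n,"side plane",plane(s,b[0][0],h).round(4),np.round(b[0][1],1))
    if a and b: print("tri",[np.round(v,4) for v in tri(t,a[0][0],s,b[0][0])])
E
python3 -c "
from vis import *;where('yellow',.078);togo(.450,-.0896,.068)"
```

```text
yellow top plane [ 0.6329 -0.1899  0.078 ] [21.3 21.8]
yellow side plane [ 0.633  -0.1911  0.078 ] [21.7 29.3]
tri [array([ 0.6332, -0.1902,  0.077 ]), np.float64(0.0001)]
pos [ 0.4592 -0.1809  0.1765] rotvec [-0.002  0.001 -0.003] shift [ 0.0914 -0.0093  0.1084] open 0.0848 grip 0.0 F [-0.3 -0.2 -0.3]
```

Yellow stands within 1 mm of plate 4's centre. Next is purple.

To row units: 0.03 m / 0.4 = 0.075, 0.02 m / 0.4 = 0.05, -0.002 rad / 4 = -0.0005.

Emit:
nudge_tcp(
  steps={"ax": [0,0,0,0,0,0,0],"ay": [0,0,0,0,0,0,0],"az": [0,0,0,-0.0005,0,0,0],"tx": [0.075,0.075,0.05,0.0275,0,0,0],"ty": [-0.0075,-0.0075,-0.005,-0.0025,0,0,0],"tz": [0,0,0,0,0,0.05,0.05],"finger_gap": [0.085,0.085,0.085,0.085,0.085,0.085,0.085]},
)

```text
time_s: 8.3
tool_pos: [0.4559, -0.0913, 0.1365]
tcp_rot: [0.001, 0.707, 0.707, 0.001]
wrist_force: [0.5, -0.3, -1.1]
opening: 0.085
grasp_force: 0.0
```

```bash
python3 -c "
from vis import *;togo(.450,-.0896,.062)"
```

```text
pos [ 0.4559 -0.0913  0.1365] rotvec [ 0.003  0.001 -0.   ] shift [ 0.0018 -0.0061  0.0745] open 0.085 grip 0.0 F [ 0.5 -0.3 -1.1]
```

To row units: 0.025 m / 0.4 = 0.0625, 0.02 m / 0.4 = 0.05.

Emit:
nudge_tcp(
  steps={"ax": [0,0,0,0,0,0],"ay": [0,0,0,0,0,0],"az": [0,0,0,0,0,0],"tx": [0.0025,0,0,0,0,0],"ty": [-0.0125,0,0,0,0,0],"tz": [0,0.0625,0.0625,0.05,0.01,0],"finger_gap": [0.085,0.085,0.085,0.085,0.085,0.085]},
)

```text
time_s: 8.8
tool_pos: [0.4491, -0.0897, 0.0616]
tcp_rot: [-0.001, 0.707, 0.707, -0.001]
wrist_force: [-0.5, -0.5, -0.2]
opening: 0.0849
grasp_force: 0.0
```

Emit:
nudge_tcp(
  steps={"ax": [0,0,0,0,0,0,0,0,0],"ay": [0,0,0,0,0,0,0,0,0],"az": [0,0,0,0,0,0,0,0,0],"tx": [0,0,0,0,0,0,0,0,0],"ty": [0,0,0,0,0,0,0,0,0],"tz": [0,0,0,0,0,0,0,0,0],"finger_gap": [0.065,0.06,0.055,0.05,0.045,0.04,0.04,0.04,0.04]},
  grip_force=40,
)

```text
time_s: 9.55
tool_pos: [0.4502, -0.0895, 0.0627]
tcp_rot: [0.001, 0.707, 0.707, 0.0]
wrist_force: [-1.9, -0.2, 12.5]
opening: 0.0451
grasp_force: 38.8
```

```bash
python3 -c "
from vis import *;togo(*PL[1],.15)"
```

```text
pos [ 0.4502 -0.0895  0.0627] rotvec [ 0.001  0.001 -0.   ] shift [ 0.1038  0.1989 -0.0871] open 0.0451 grip 38.8 F [-1.9 -0.2 12.5]
```

To row units: 0.033 m / 0.4 = 0.0825, 0.018 m / 0.4 = 0.045.

Emit:
nudge_tcp(
  steps={"ax": [0,0,0,0,0,0,0,0,0,0],"ay": [0,0,0,0,0,0,0,0,0,0],"az": [0,0,0,0,0,0,0,0,0,0],"tx": [0,0,0,0.0375,0.045,0.045,0.045,0.045,0.03,0.0125],"ty": [0,0,0,0.0625,0.0825,0.0825,0.0825,0.0825,0.07,0.035],"tz": [-0.025,-0.05,-0.0625,-0.0125,0,0,0,0,0,0],"finger_gap": [0.04,0.04,0.04,0.04,0.04,0.04,0.04,0.04,0.04,0.04]},
)

```text
time_s: 10.38
tool_pos: [0.6513, 0.0175, 0.1225]
tcp_rot: [-0.0, 0.706, 0.708, 0.001]
wrist_force: [-0.9, -0.0, -1.2]
opening: 0.0452
grasp_force: 41.6
```

Emit:
nudge_tcp(
  steps={"ax": [0,0],"ay": [0,0],"az": [0,0],"tx": [0,0],"ty": [0,0],"tz": [0,0],"finger_gap": [0.04,0.04]},
)

```text
time_s: 10.55
tool_pos: [0.6486, 0.0153, 0.1219]
tcp_rot: [-0.0, 0.707, 0.707, -0.0]
wrist_force: [-0.7, 0.2, -2.2]
opening: 0.0455
grasp_force: 41.6
```

```bash
python3 -c "
from vis import *;togo(*PL[1],.0807)"
```

```text
pos [0.6486 0.0153 0.1219] rotvec [-0.001 -0.001  0.001] shift [-0.001   0.0004  0.0412] open 0.0455 grip 41.6 F [-0.7  0.2 -2.2]
```

To row units: 0.015 m / 0.4 = 0.0375, 0.013 m / 0.4 = 0.0325.

Emit:
nudge_tcp(
  steps={"ax": [0,0,0,0,0,0,0],"ay": [0,0,0,0,0,0,0],"az": [0,0,0,0,0,0,0],"tx": [-0.0025,0,0,0,0,0,0],"ty": [0,0,0,0,0,0,0],"tz": [0.0375,0.0325,0.0175,0.0075,0.0038,0,0],"finger_gap": [0.04,0.04,0.04,0.04,0.04,0.04,0.04]},
)

```text
time_s: 11.13
tool_pos: [0.6488, 0.0137, 0.0828]
tcp_rot: [0.0, 0.707, 0.707, 0.0]
wrist_force: [-0.5, -0.1, -1.8]
opening: 0.0452
grasp_force: 41.7
```

Emit:
nudge_tcp(
  steps={"ax": [0,0,0,0],"ay": [0,0,0,0],"az": [0,0,0,0],"tx": [0,0,0,0],"ty": [0,0,0,0],"tz": [0.0025,0.0025,0,0],"finger_gap": [0.04,0.04,0.04,0.04]},
)

```text
time_s: 11.47
tool_pos: [0.6489, 0.0137, 0.0809]
tcp_rot: [0.0, 0.707, 0.707, 0.0]
wrist_force: [-0.1, 0.2, 4.9]
opening: 0.0451
grasp_force: 42.0
```

To row units: -0.02 m / 0.4 = -0.05, -0.01 m / 0.4 = -0.025.

Emit:
nudge_tcp(
  steps={"ax": [0,0,0,0,0,0,0,0,0],"ay": [0,0,0,0,0,0,0,0,0],"az": [0,0,0,0,0,0,0,0,0],"tx": [0,0,0,0,0,0,0,0,0],"ty": [0,0,0,0,0,0,0,0,0],"tz": [0,0,0,0,0,0,0,-0.025,-0.05],"finger_gap": [0.048,0.052,0.06,0.07,0.08,0.085,0.085,0.085,0.085]},
)

```text
time_s: 12.22
tool_pos: [0.6473, 0.0136, 0.1091]
tcp_rot: [-0.001, 0.707, 0.707, -0.001]
wrist_force: [0.5, -0.4, 1.2]
opening: 0.0851
grasp_force: 0.0
```

Emit:
nudge_tcp(
  steps={"ax": [0,0,0,0,0,0,0,0,0,0],"ay": [0,0,0,0,0,0,0,0,0,0],"az": [0,0,0,0,0,0,0,0,0,0],"tx": [0,0,0,0.025,0.025,0.025,0.025,0.025,0.02,0],"ty": [0,0,0,-0.0875,-0.0875,-0.0875,-0.0875,-0.0875,-0.055,-0.0125],"tz": [-0.075,-0.075,-0.05,0,0,0,0,0,0,0],"finger_gap": [0.085,0.085,0.085,0.085,0.085,0.085,0.085,0.085,0.085,0.085]},
)

```text
time_s: 13.05
tool_pos: [0.4433, 0.0729, 0.1911]
tcp_rot: [0.0, 0.706, 0.708, -0.0]
wrist_force: [0.6, 0.9, 0.6]
opening: 0.085
grasp_force: 0.0
```

```bash
python3 -c "
from vis import *;where('purple',.128);where('red',.135);togo(.4459,.0722,.086)"
```

```text
purple top plane [0.6475 0.0136 0.128 ] [21.7 22.3]
purple side plane [0.6484 0.0133 0.128 ] [12.9 23.2]
tri [array([0.648 , 0.0136, 0.1277]), np.float64(0.0009)]
red side plane [0.4463 0.072  0.135 ] [12.7 20.6]
pos [0.4476 0.0715 0.191 ] rotvec [ 0.001 -0.    -0.   ] shift [ 0.0007 -0.0018  0.105 ] open 0.0849 grip 0.0 F [0.6 0.3 0.1]
```

Purple is within 1.5 mm of its plate's centre. Grasping red.

To row units: 0.025 m / 0.4 = 0.0625, 0.02 m / 0.4 = 0.05.

Emit:
nudge_tcp(
  steps={"ax": [0,0,0,0,0,0,0],"ay": [0,0,0,0,0,0,0],"az": [0,0,0,0,0,0,0],"tx": [0.0025,0,0,0,0,0,0],"ty": [-0.0025,0,0,0,0,0,0],"tz": [0,0.0625,0.0625,0.0625,0.05,0.0225,0],"finger_gap": [0.085,0.085,0.085,0.085,0.085,0.085,0.085]},
)

```text
time_s: 13.83
tool_pos: [0.4449, 0.0726, 0.0846]
tcp_rot: [-0.001, 0.707, 0.707, -0.001]
wrist_force: [-0.5, -0.0, -0.2]
opening: 0.0854
grasp_force: 0.0
```

Emit:
nudge_tcp(
  steps={"ax": [0,0,0,0,0,0,0,0,0],"ay": [0,0,0,0,0,0,0,0,0],"az": [0,0,0,0,0,0,0,0,0],"tx": [0,0,0,0,0,0,0,0,0],"ty": [0,0,0,0,0,0,0,0,0],"tz": [0,0,0,0,0,0,0,0,0],"finger_gap": [0.065,0.06,0.055,0.05,0.045,0.04,0.04,0.04,0.04]},
  grip_force=40,
)

```text
time_s: 14.58
tool_pos: [0.4462, 0.0727, 0.0873]
tcp_rot: [0.001, 0.707, 0.707, 0.0]
wrist_force: [-2.7, -0.2, 11.3]
opening: 0.045
grasp_force: 38.9
```

```bash
python3 -c "
from vis import *;togo(*PL[0],.2)"
```

```text
pos [0.4462 0.0727 0.0873] rotvec [ 0.001  0.    -0.   ] shift [ 0.0346  0.2033 -0.1124] open 0.045 grip 38.9 F [-2.7 -0.2 11.3]
```

To row units: 0.034 m / 0.4 = 0.085, 0.028 m / 0.4 = 0.07.

Emit:
nudge_tcp(
  steps={"ax": [0,0,0,0,0,0,0,0,0,0],"ay": [0,0,0,0,0,0,0,0,0,0],"az": [0,0,0,0,0,0,0,0,0,0],"tx": [0,0,0,0.0125,0.015,0.015,0.015,0.015,0.01,0.005],"ty": [0,0,0,0.07,0.085,0.085,0.085,0.085,0.0625,0.035],"tz": [-0.025,-0.05,-0.0625,-0.0125,0,0,0,0,0,0],"finger_gap": [0.04,0.04,0.04,0.04,0.04,0.04,0.04,0.04,0.04,0.04]},
)

```text
time_s: 15.42
tool_pos: [0.6511, 0.1081, 0.1469]
tcp_rot: [-0.0, 0.707, 0.707, 0.001]
wrist_force: [-1.0, -0.2, -1.8]
opening: 0.0452
grasp_force: 41.6
```

Emit:
nudge_tcp(
  steps={"ax": [0,0],"ay": [0,0],"az": [0,0],"tx": [0,0],"ty": [0,0],"tz": [0,0],"finger_gap": [0.04,0.04]},
)

```text
time_s: 15.58
tool_pos: [0.6487, 0.1078, 0.1465]
tcp_rot: [-0.0, 0.707, 0.707, -0.0]
wrist_force: [-0.9, 0.1, -2.4]
opening: 0.0451
grasp_force: 41.6
```

```bash
python3 -c "
from vis import *;togo(*PL[0],.105)"
```

```text
pos [0.6487 0.1078 0.1465] rotvec [-0.001 -0.001 -0.   ] shift [-0.0005  0.0006  0.0415] open 0.0451 grip 41.6 F [-0.9  0.1 -2.4]
```

To row units: 0.015 m / 0.4 = 0.0375, 0.013 m / 0.4 = 0.0325.

Emit:
nudge_tcp(
  steps={"ax": [0,0,0,0,0,0,0],"ay": [0,0,0,0,0,0,0],"az": [0,0,0,0,0,0,0],"tx": [0,0,0,0,0,0,0],"ty": [0.0025,0,0,0,0,0,0],"tz": [0.0375,0.0325,0.0175,0.0075,0.0025,0,0],"finger_gap": [0.04,0.04,0.04,0.04,0.04,0.04,0.04]},
)

```text
time_s: 16.17
tool_pos: [0.6498, 0.1078, 0.1077]
tcp_rot: [0.0, 0.707, 0.707, 0.0]
wrist_force: [0.2, 0.1, -2.2]
opening: 0.0455
grasp_force: 41.7
```

Emit:
nudge_tcp(
  steps={"ax": [0,0,0,0],"ay": [0,0,0,0],"az": [0,0,0,0],"tx": [0,0,0,0],"ty": [0,0,0,0],"tz": [0.0025,0.0025,0,0],"finger_gap": [0.04,0.04,0.04,0.04]},
)

```text
time_s: 16.5
tool_pos: [0.6497, 0.1077, 0.1055]
tcp_rot: [0.0, 0.707, 0.707, 0.0]
wrist_force: [-0.0, 0.4, -1.9]
opening: 0.0449
grasp_force: 41.9
```

To row units: 0.001 m / 0.4 = 0.0025.

Emit:
nudge_tcp(
  steps={"ax": [0,0,0],"ay": [0,0,0],"az": [0,0,0],"tx": [0,0,0],"ty": [0,0,0],"tz": [0.0025,0,0],"finger_gap": [0.04,0.04,0.04]},
)

```text
time_s: 16.75
tool_pos: [0.6499, 0.1078, 0.1054]
tcp_rot: [0.0, 0.707, 0.707, 0.0]
wrist_force: [-3.7, -1.4, 11.5]
opening: 0.045
grasp_force: 42.9
```

To row units: -0.02 m / 0.4 = -0.05, -0.01 m / 0.4 = -0.025.

Emit:
nudge_tcp(
  steps={"ax": [0,0,0,0,0,0,0,0,0],"ay": [0,0,0,0,0,0,0,0,0],"az": [0,0,0,0,0,0,0,0,0],"tx": [0,0,0,0,0,0,0,0,0],"ty": [0,0,0,0,0,0,0,0,0],"tz": [0,0,0,0,0,0,0,-0.025,-0.05],"finger_gap": [0.048,0.052,0.06,0.07,0.08,0.085,0.085,0.085,0.085]},
)

```text
time_s: 17.5
tool_pos: [0.6483, 0.1074, 0.133]
tcp_rot: [-0.001, 0.707, 0.707, -0.001]
wrist_force: [0.1, 0.4, 0.7]
opening: 0.0851
grasp_force: 0.0
```

Emit:
nudge_tcp(
  steps={"ax": [0,0,0,0,0,0,0,0,0,0],"ay": [0,0,0,0,0,0,0,0,0,0],"az": [0,0,0,0,0,0,0,0,0,0],"tx": [0,0,0,0.045,0.055,0.055,0.055,0.055,0.055,0.04],"ty": [0,0,-0.075,-0.085,-0.0825,-0.0825,-0.0825,-0.0825,-0.045,-0.0125],"tz": [-0.075,-0.075,0,0,0,0,0,0,0,0],"finger_gap": [0.085,0.085,0.085,0.085,0.085,0.085,0.085,0.085,0.085,0.085]},
)

```text
time_s: 18.33
tool_pos: [0.4276, 0.2535, 0.1956]
tcp_rot: [0.001, 0.706, 0.708, 0.0]
wrist_force: [0.6, 0.6, 0.4]
opening: 0.085
grasp_force: 0.0
```

Emit:
nudge_tcp(
  steps={"ax": [0],"ay": [0],"az": [0],"tx": [0],"ty": [0],"tz": [0],"finger_gap": [0.085]},
)

```text
time_s: 18.42
tool_pos: [0.4289, 0.2552, 0.1957]
tcp_rot: [0.0, 0.705, 0.709, 0.001]
wrist_force: [-0.1, 0.7, 1.3]
opening: 0.085
grasp_force: 0.0
```

```bash
python3 -c "
from vis import *;where('red',.153);where('green',.085);togo(.4304,.2556,.037)"
```

```text
red top plane [0.6481 0.1082 0.153 ] [22.7 24.3]
red side plane [0.6493 0.1057 0.153 ] [11.  20.5]
tri [array([0.6492, 0.1083, 0.1514]), np.float64(0.0013)]
green top plane [0.4305 0.2549 0.085 ] [21.6 22.3]
green side plane [0.4304 0.2536 0.085 ] [ 9.4 17.5]
tri [array([0.4304, 0.2551, 0.0842]), np.float64(0.0002)]
pos [0.4312 0.2509 0.1946] rotvec [ 0.     0.    -0.001] shift [ 0.0047 -0.0008  0.1576] open 0.0848 grip 0.0 F [ 0.1 -0.7 -0. ]
```

Red is placed within 1 mm. Grasping green.

To row units: 0.03 m / 0.4 = 0.075, 0.025 m / 0.4 = 0.0625.

Emit:
nudge_tcp(
  steps={"ax": [0,0,0,0,0,0,0,0],"ay": [0,0,0,0,0,0,0,0],"az": [0,0,0,0,0,0,0,0],"tx": [0.01,0,0,0,0,0,0,0],"ty": [-0.0025,0,0,0,0,0,0,0],"tz": [0,0.075,0.075,0.075,0.075,0.0625,0.0275,0],"finger_gap": [0.085,0.085,0.085,0.085,0.085,0.085,0.085,0.085]},
)

```text
time_s: 19.28
tool_pos: [0.4286, 0.2548, 0.0363]
tcp_rot: [-0.001, 0.707, 0.707, -0.002]
wrist_force: [-0.5, -0.2, -0.5]
opening: 0.085
grasp_force: 0.0
```

Emit:
nudge_tcp(
  steps={"ax": [0,0,0,0,0,0,0,0,0],"ay": [0,0,0,0,0,0,0,0,0],"az": [0,0,0,0,0,0,0,0,0],"tx": [0,0,0,0,0,0,0,0,0],"ty": [0,0,0,0,0,0,0,0,0],"tz": [0,0,0,0,0,0,0,0,0],"finger_gap": [0.065,0.06,0.055,0.05,0.045,0.04,0.04,0.04,0.04]},
  grip_force=40,
)

```text
time_s: 20.03
tool_pos: [0.4305, 0.256, 0.0395]
tcp_rot: [0.0, 0.707, 0.707, 0.001]
wrist_force: [0.2, -0.8, 12.5]
opening: 0.0452
grasp_force: 38.8
```

```bash
python3 -c "
from vis import *;togo(*PL[2],.14)"
```

```text
pos [0.4305 0.256  0.0395] rotvec [ 0.002 -0.001 -0.   ] shift [-0.3359  0.2127 -0.1003] open 0.0452 grip 38.8 F [ 0.2 -0.8 12.5]
```

To row units: -0.036 m / 0.4 = -0.09, -0.03 m / 0.4 = -0.075.

Emit:
nudge_tcp(
  steps={"ax": [0,0,0,0,0,0,0,0,0,0],"ay": [0,0,0,0,0,0,0,0,0,0],"az": [0,0,0,0,0,0,0,0,0,0],"tx": [0,0,0,0,-0.075,-0.09,-0.09,-0.09,-0.09,-0.09],"ty": [0,0,0,0.025,0.025,0.025,0.0125,0,0,0],"tz": [-0.025,-0.0625,-0.075,-0.05,0,0,0,0,0,0],"finger_gap": [0.04,0.04,0.04,0.04,0.04,0.04,0.04,0.04,0.04,0.04]},
)

```text
time_s: 20.87
tool_pos: [0.4642, 0.044, 0.1242]
tcp_rot: [0.0, 0.707, 0.707, 0.0]
wrist_force: [0.8, -1.1, -1.3]
opening: 0.0451
grasp_force: 41.3
```

Emit:
nudge_tcp(
  steps={"ax": [0,0,0,0,0,0,0,0,0,0],"ay": [0,0,0,0,0,0,0,0,0,0],"az": [0,0,0,0,0,0,0,0,0,0],"tx": [-0.09,-0.09,-0.075,-0.0375,-0.0125,0,0,0,0,0],"ty": [0,0,0.025,0.075,0.0875,0.0875,0.075,0.05,0.025,0],"tz": [0,0,0,0,0,0,0,0,0,0],"finger_gap": [0.04,0.04,0.04,0.04,0.04,0.04,0.04,0.04,0.04,0.04]},
)

```text
time_s: 21.7
tool_pos: [0.6358, -0.0759, 0.1236]
tcp_rot: [-0.0, 0.707, 0.707, 0.001]
wrist_force: [-1.0, 0.6, -1.1]
opening: 0.0451
grasp_force: 41.4
```

```bash
python3 -c "
from vis import *;togo(*PL[2],.0575)"
```

```text
pos [ 0.6358 -0.0759  0.1236] rotvec [ 0.001 -0.001  0.   ] shift [-0.0042  0.0069  0.0661] open 0.0451 grip 41.4 F [-1.   0.6 -1.1]
```

To row units: 0.02 m / 0.4 = 0.05, 0.013 m / 0.4 = 0.0325.

Emit:
nudge_tcp(
  steps={"ax": [0,0,0,0,0,0,0,0],"ay": [0,0,0,0,0,0,0,0],"az": [0,0,0,0,0,0,0,0],"tx": [-0.0075,0,0,0,0,0,0,0],"ty": [0.0175,0,0,0,0,0,0,0],"tz": [0,0.05,0.05,0.0325,0.0175,0.0075,0,0],"finger_gap": [0.04,0.04,0.04,0.04,0.04,0.04,0.04,0.04]},
)

```text
time_s: 22.37
tool_pos: [0.6419, -0.0793, 0.0611]
tcp_rot: [0.0, 0.707, 0.707, 0.0]
wrist_force: [0.5, 0.4, -1.6]
opening: 0.045
grasp_force: 41.4
```

Emit:
nudge_tcp(
  steps={"ax": [0,0,0,0],"ay": [0,0,0,0],"az": [0,0,0,0],"tx": [0,0,0,0],"ty": [0,0,0,0],"tz": [0.0025,0.0025,0,0],"finger_gap": [0.04,0.04,0.04,0.04]},
)

```text
time_s: 22.7
tool_pos: [0.6417, -0.0794, 0.0586]
tcp_rot: [0.0, 0.707, 0.707, 0.0]
wrist_force: [-0.8, -0.5, -1.6]
opening: 0.0452
grasp_force: 41.4
```

```bash
python3 -c "
from vis import *;togo(*PL[2],.0575)"
```

```text
pos [ 0.6417 -0.0794  0.0586] rotvec [ 0.  0. -0.] shift [-0.0006  0.0011  0.0011] open 0.0452 grip 41.4 F [-0.8 -0.5 -1.6]
```

To row units: 0.001 m / 0.4 = 0.0025, 0.0007 m / 0.4 = 0.0018.

Emit:
nudge_tcp(
  steps={"ax": [0,0,0,0],"ay": [0,0,0,0],"az": [0,0,0,0],"tx": [0,0,0,0],"ty": [0.0025,0,0,0],"tz": [0.0025,0.0018,0,0],"finger_gap": [0.04,0.04,0.04,0.04]},
)

```text
time_s: 23.03
tool_pos: [0.6428, -0.0793, 0.0576]
tcp_rot: [0.0, 0.707, 0.707, 0.0]
wrist_force: [-5.7, 0.4, 12.5]
opening: 0.0453
grasp_force: 42.2
```

To row units: -0.02 m / 0.4 = -0.05, -0.01 m / 0.4 = -0.025.

Emit:
nudge_tcp(
  steps={"ax": [0,0,0,0,0,0,0,0,0],"ay": [0,0,0,0,0,0,0,0,0],"az": [0,0,0,0,0,0,0,0,0],"tx": [0,0,0,0,0,0,0,0,0],"ty": [0,0,0,0,0,0,0,0,0],"tz": [0,0,0,0,0,0,0,-0.025,-0.05],"finger_gap": [0.048,0.052,0.06,0.07,0.08,0.085,0.085,0.085,0.085]},
)

```text
time_s: 23.78
tool_pos: [0.6412, -0.0792, 0.0854]
tcp_rot: [-0.001, 0.707, 0.707, -0.001]
wrist_force: [-0.0, 0.1, 0.4]
opening: 0.0852
grasp_force: 0.0
```

Emit:
nudge_tcp(
  steps={"ax": [0,0,0,0,0,0,0,0,0,0],"ay": [0,0,0,0,0,0,0,0,0,0],"az": [0,0,0,0,0,0,0,0,0,0],"tx": [0,0,0,0,0,0,0,0,0,0],"ty": [0,0,0,0,-0.0875,-0.0875,-0.0875,-0.0875,-0.075,0],"tz": [-0.075,-0.075,-0.075,-0.075,0,0,0,0,0,0],"finger_gap": [0.085,0.085,0.085,0.085,0.085,0.085,0.085,0.085,0.085,0.085]},
)

```text
time_s: 24.62
tool_pos: [0.4677, -0.0797, 0.2072]
tcp_rot: [0.0, 0.707, 0.707, -0.001]
wrist_force: [2.3, -0.3, 0.8]
opening: 0.0851
grasp_force: 0.0
```

```bash
python3 - <<'E'
from vis import *
from rig import manip
for n,h in(("red",.153),("purple",.128),("green",.103),("yellow",.078)): where(n,h)
t=manip.camera("top");s=manip.camera("side")
cv2.imwrite("pics/end.png",np.hstack([t["pixels"][80:330,150:520],s["pixels"][80:330,200:550]])[:,:,::-1])
E
```

```text
red top plane [0.6481 0.1082 0.153 ] [22.7 24.4]
red side plane [0.6488 0.1049 0.153 ] [11.7 20.5]
tri [array([0.649 , 0.1084, 0.151 ]), np.float64(0.0008)]
purple top plane [0.6475 0.0137 0.128 ] [21.8 22.4]
purple side plane [0.6487 0.0126 0.128 ] [12.8 23.8]
tri [array([0.6483, 0.0136, 0.1272]), np.float64(0.0012)]
green top plane [ 0.6416 -0.0783  0.103 ] [21.  21.8]
green side plane [ 0.6423 -0.0799  0.103 ] [16.3 25. ]
tri [array([ 0.6423, -0.0784,  0.1017]), np.float64(0.0007)]
yellow top plane [ 0.633 -0.19   0.078] [20.9 21.8]
yellow side plane [ 0.6331 -0.1905  0.078 ] [20.8 29.1]
tri [array([ 0.6332, -0.1901,  0.0775]), np.float64(0.0002)]
```

View pics/end.png

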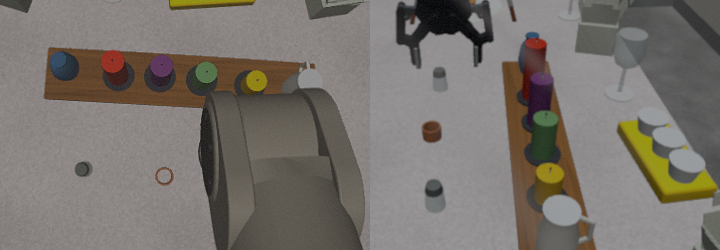

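The picture shows red at (113,62), purple (161,67), green (206,72) and yellow (256,80). All stand upright on their plates from the vase to the jug, and the gripper is clear.

```bash
python3 -c "
from rig import manip;print(manip.hand_in())"
```

```text
the job is handed in; nothing more can be done
None
```

I placed the four candles upright on their plates, red, purple, green, yellow from the vase to the jug, each measured within about 2 mm of its plate's centre. Everything is released, and the job was handed in at about 25 s; no verdict was returned.

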